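# Load the yoghurt maker with keyed pots and start it

### The job

Start a batch of yoghurt: lift the yoghurt maker's clear cover gently right up to its open stop, then seat every pot that stands on the worktop (two or three) in the maker, one to a pocket, any pot in any pocket, each turned so that its orange lug drops into the slot of the collar and it sits fully down and upright. When all are in, lower the cover gently until it is fully closed, never letting it slam, and only then press the green start button fully down and let go. Leave the tea tin and salt shaker where they are.

Things in the scene. Friction and masses are not known exactly. Their poses are not given: they have to be found in the camera images.
- maker: Fixed white yoghurt maker: open-topped tub, walls 8 mm thick and 105 mm high, 200 mm in x (-85 to +115 mm), 316 mm in y; along its right side as the robot sees it runs a control ledge 45 mm high (x -129 to -85 mm). Origin on the worktop below the middle pocket; x points to the hinge side (robot's left, within 12 degrees), y along the row of pockets towards the robot, z up.
- cover (a joint): Flat clear cover, 186 x 316 x 6 mm with white rim, hinged along the tub's left side (maker's +x), swinging up and over to the left. Opening angle in rad: 0 = closed on the tub, 1.9 = a little past upright, against its open stop. The stiff friction hinge keeps it wherever it is left; at the handle up to 5 N moves it.
- cover_handle (a point): Middle of the grey round handle bar on the cover: 10 mm thick, 100 mm long along the maker's y, centre line 32 mm above the cover's outer face (35 mm off the plane through the hinge axis) and 172 mm along the cover from the hinge; the free edge is at 189 mm. It moves with the cover: when that is up, the bar is on its left, beyond it.
- cover_hinge (a point): Point on the cover's hinge axis, half-way along; the axis is the maker's y.
- start (a joint): Travel of the green start button in m: 0 = out, 0.006 = fully pressed; a spring returns it, about 5 N presses it fully.
- start_top (a point): Centre of the top of the round green start button, 26 mm in diameter, on the control ledge, towards the robot; it is pressed straight down.
- pocket_a (a point): Centre of the floor of the near (the one nearest the robot) pocket, 8 mm above the worktop: a grey collar 22 mm high, 59 mm inside and 70 mm outside diameter, with one vertical slot 15 mm wide through its wall. Pockets stand 72 mm apart in a row.
- slot_a (a point): Middle of the slot in the near (the one nearest the robot) pocket's collar, on the floor, 31 mm from the pocket's centre and marked by an orange stripe; the direction from the pocket's centre to here is where a pot's lug must point (it differs from pocket to pocket).
- pocket_b (a point): Centre of the floor of the middle pocket, 8 mm above the worktop: a grey collar 22 mm high, 59 mm inside and 70 mm outside diameter, with one vertical slot 15 mm wide through its wall. Pockets stand 72 mm apart in a row.
- slot_b (a point): Middle of the slot in the middle pocket's collar, on the floor, 31 mm from the pocket's centre and marked by an orange stripe; the direction from the pocket's centre to here is where a pot's lug must point (it differs from pocket to pocket).
- pocket_c (a point): Centre of the floor of the far pocket, 8 mm above the worktop: a grey collar 22 mm high, 59 mm inside and 70 mm outside diameter, with one vertical slot 15 mm wide through its wall. Pockets stand 72 mm apart in a row.
- slot_c (a point): Middle of the slot in the far pocket's collar, on the floor, 31 mm from the pocket's centre and marked by an orange stripe; the direction from the pocket's centre to here is where a pot's lug must point (it differs from pocket to pocket).
- red_grip (a point): White yoghurt pot with red lid (may be absent), 54 mm in diameter (lid 55 mm), 86 mm tall, 0.11-0.22 kg. On its lid, whose top is 52 mm above the pot's foot, stands an upright grip rib of the same colour, 44 mm long along the pot's x, 12 mm thick along its y and 34 mm high. This point: on the pot's axis in the rib, 73 mm above its foot. The orange key lug points along -x; z is up.
- red_lug (a point): The red pot's orange key lug, a vertical rib 10 mm wide that stands out from the side to 36 mm from the pot's axis, from 3 to 37 mm above the foot; this point lies at the foot's height, 31 mm from the axis, in the lug's direction.
- blue_grip (a point): White yoghurt pot with blue lid (may be absent), 54 mm in diameter (lid 55 mm), 86 mm tall, 0.11-0.22 kg. On its lid, whose top is 52 mm above the pot's foot, stands an upright grip rib of the same colour, 44 mm long along the pot's x, 12 mm thick along its y and 34 mm high. This point: on the pot's axis in the rib, 73 mm above its foot. The orange key lug points along -x; z is up.
- blue_lug (a point): The blue pot's orange key lug, a vertical rib 10 mm wide that stands out from the side to 36 mm from the pot's axis, from 3 to 37 mm above the foot; this point lies at the foot's height, 31 mm from the axis, in the lug's direction.
- yellow_grip (a point): White yoghurt pot with yellow lid (may be absent), 54 mm in diameter (lid 55 mm), 86 mm tall, 0.11-0.22 kg. On its lid, whose top is 52 mm above the pot's foot, stands an upright grip rib of the same colour, 44 mm long along the pot's x, 12 mm thick along its y and 34 mm high. This point: on the pot's axis in the rib, 73 mm above its foot. The orange key lug points along -x; z is up.
- yellow_lug (a point): The yellow pot's orange key lug, a vertical rib 10 mm wide that stands out from the side to 36 mm from the pot's axis, from 3 to 37 mm above the foot; this point lies at the foot's height, 31 mm from the axis, in the lug's direction.
- tea_tin: Bystander: blue lidded canister, 87 mm in diameter, 110 mm tall; origin at the centre of its underside.
- salt_shaker: Bystander: grey-topped salt shaker, 44 mm in diameter, 90 mm tall; origin at the centre of its underside.
Not all that is in view belongs to the job. What is shaped like the part that bears blue_grip but turquoise is not meant.

How it is judged:
On the way, in this order (a step that is already met when the one before it is completed fails the run):
1. the cover is lifted up to its open stop (value of joint cover above 1.75 rad), for 0.2 s.
2. every pot present is seated in a pocket of its own, lug in the slot (((horizontal distance between red_grip and pocket_a below 0.006 m and horizontal distance between red_lug and slot_a below 0.007 m and z of red_grip in the frame of maker below 0.085 m and angle between red_grip's own z axis and vertical below 0.08 rad) or (horizontal distance between red_grip and pocket_b below 0.006 m and horizontal distance between red_lug and slot_b below 0.007 m and z of red_grip in the frame of maker below 0.085 m and angle between red_grip's own z axis and vertical below 0.08 rad) or (horizontal distance between red_grip and pocket_c below 0.006 m and horizontal distance between red_lug and slot_c below 0.007 m and z of red_grip in the frame of maker below 0.085 m and angle between red_grip's own z axis and vertical below 0.08 rad)) and ((horizontal distance between blue_grip and pocket_a below 0.006 m and horizontal distance between blue_lug and slot_a below 0.007 m and z of blue_grip in the frame of maker below 0.085 m and angle between blue_grip's own z axis and vertical below 0.08 rad) or (horizontal distance between blue_grip and pocket_b below 0.006 m and horizontal distance between blue_lug and slot_b below 0.007 m and z of blue_grip in the frame of maker below 0.085 m and angle between blue_grip's own z axis and vertical below 0.08 rad) or (horizontal distance between blue_grip and pocket_c below 0.006 m and horizontal distance between blue_lug and slot_c below 0.007 m and z of blue_grip in the frame of maker below 0.085 m and angle between blue_grip's own z axis and vertical below 0.08 rad)) and ((horizontal distance between yellow_grip and pocket_a below 0.006 m and horizontal distance between yellow_lug and slot_a below 0.007 m and z of yellow_grip in the frame of maker below 0.085 m and angle between yellow_grip's own z axis and vertical below 0.08 rad) or (horizontal distance between yellow_grip and pocket_b below 0.006 m and horizontal distance between yellow_lug and slot_b below 0.007 m and z of yellow_grip in the frame of maker below 0.085 m and angle between yellow_grip's own z axis and vertical below 0.08 rad) or (horizontal distance between yellow_grip and pocket_c below 0.006 m and horizontal distance between yellow_lug and slot_c below 0.007 m and z of yellow_grip in the frame of maker below 0.085 m and angle between yellow_grip's own z axis and vertical below 0.08 rad))), for 0.3 s.
3. the cover is closed over the pots (value of joint cover below 0.05 rad), for 0.2 s.
4. the start button is pressed down (value of joint start above 0.0045 m), for 0.1 s.
At the end, for the whole second after the job is handed in: Every pot present stands in a pocket (axis within 6 mm of its centre, lug within 7 mm of the slot's middle, fully down: grip point less than 85 mm above the worktop where 81 mm is home; upright within 0.08 rad), the cover is closed (under 0.05 rad) and the start button has come back out (all of step 2 and value of joint cover below 0.05 rad and value of joint start below 0.0015 m); the robot touches nothing.
It fails at once if the cover is slammed shut (over 1.2 rad/s in the last 0.3 rad) (value of joint cover below 0.3 rad and velocity of joint cover below -1.2 rad/s).
It fails at once if the cover is flung against its open stop (over 1.5 rad/s in the last 0.3 rad) (value of joint cover above 1.6 rad and velocity of joint cover above 1.5 rad/s).
It fails at once if the tea tin or salt shaker is pushed more than 3 cm away (distance of any of tea_tin, salt_shaker from where it was at the start of the episode above 0.03 m).
It fails at once if the start button is pressed while the cover is open (value of joint start above 0.0045 m and value of joint cover above 0.1 rad).
Of pot_red, pot_blue, pot_yellow only 2 to 3 are there at a start; the rules pass over those that are not, and their reading is None.
At some moment in a run one of pot_red, pot_blue, pot_yellow may be knocked a few centimetres aside while the robot is not near it.
Once in a run the grip may slacken for a moment while it holds something.
It also fails if it takes over 195 s, if anything falls off the work surface, if the arm or the gripper's body presses on something with over 40 N, if the wrist force passes 120 N, or if a joint passes its speed limit or range.

### The arm

A 7-joint arm with a two-finger parallel gripper is mounted at the origin on a cart in front of the work surface, level with it; the furniture and walls round the work are solid. World frame = base frame: x ahead of the robot, y to its left, z up, the work surface at z = 0. Lengths are in m, angles in rad, forces in N, time in s.
With the tool pointing down it reaches from about 0.425 to 0.925 m from the base axis. Payload 6.8 kg.
Tool frame: the origin (TCP) lies on the front face of the gripper's body, between the roots of the fingers; the fingertips stand 73 mm ahead of it and the grasp point (between the pads) lies 54 mm ahead of it (env.nose_length is the distance from the TCP to the fingertips, in m); z points along the fingers, y is the line along which they close (so a half turn about z gives the same grasp; the last joint's range is limited). The gripper opens to 85 mm and grips with 20 to 120 N. Pads are 22 mm wide; open, the fingers measure 114 mm over their backs; the gripper's body (76 mm by 85 mm) begins 54 mm behind the grasp point. The pads swing forward as they close: fully open they stand 13 mm farther back than shut.
Start: joints at [-1.26, 0.477, 0.022, 1.555, -0.011, 1.109, -0.083], TCP at [0.274, 0.617, 0.304] pointing down, gripper open.
Joint ranges: [-2.96, 2.96], [-0.34, 2.1], [-1.41, 1.46], [0.24, 2.44], [-1.37, 4.51], [0.17, 1.92], [-2.96, 2.96]. Speed limits (rad/s): [2.39, 2.39, 3.14, 3.14, 3.14, 3.14, 3.14].

### API

Orientations are given as a unit quaternion [w, x, y, z].
In Python, from cell import env, kin, camera, calibration, job gives the robot as it stands. The module is installed in compiled form; this text tells all that it offers. Calls block until the motion is done:
- env.reach(position, orientation): joint-space move of the TCP to a pose.
- env.movel(position, velocity=0.15, rot=None, stop_force=None): straight line of the TCP; rot=None keeps the orientation; velocity is the mean speed in m/s. With stop_force (N) it stops when the force on the tool has changed by that much, and returns True; else False.
- env.goto_joints(angles): joint-space move.
- env.grip(opening, f_grip=None): finger opening in m; f_grip is the grip in N (None keeps the last); returns when the fingers have stopped.
- env.dwell(seconds).
- kin.inverse_kinematics(position, orientation): joint angles nearest the present ones, or None.
- env.get_state(): the state.
- camera(name): name is "side" or "top"; returns (picture, depth): 480x640x3 uint8, blue, green, red; 480x640 float32, m along the optical axis (not along the pixel's ray), 0 where there is no reading.
- calibration(name): a dict with "fx", "fy", "cx", "cy" (pixels), "rvec" (rotation vector, rad) and "tvec" (3), from world to camera coordinates, as OpenCV has them. Camera axes: x right, y down, z forward; pixel columns grow to the right and rows downward; lengths in m; the calibration is good to about 2 mm. A picture is of the moment at which its call begins. calibration takes no time and is no camera call.
A pose or a line that the arm cannot do raises env.PlanningError and nothing moves.
- job.job_done(): hands the job in; it is judged then, once.
The state is a dict: "time": time; "qpos": joint angles; "joint_velocities": joint speeds; "joint_torque": joint torques, N m; "tcp_pos": TCP position; "orientation": TCP orientation; "force": force on the tool from outside, world axes, zero at the start; "torque": the same for the moment, N m; "opening": finger opening in m; "gripper_force": force on a finger pad.
Only numpy, scipy, OpenCV 4.12 (cv2) and the standard library are available. Lean on these libraries where they do the work, as an engineer would, in place of code of your own. Each camera call takes 0.05 s, during which the arm holds its last target. There are 200 camera calls.

## Working session

There is one attempt and no reset: what is moved stays moved. The work goes in short steps, each a Python script; the robot and the scene stay as the last script left them, time stands still between calls to the robot, and variables do not carry over. Pictures are saved under pics/ and viewed, at most 14 in all, crops included, and the job is handed in when it is done.

```bash
mkdir -p pics
python3 - <<'E'
from cell import env,camera,calibration
import cv2,numpy as np
for n in("top","side"):
    p,d=camera(n);cv2.imwrite(f"pics/{n}0.png",p);np.save(f"/tmp/{n}0.npy",d)
    c=calibration(n);R=cv2.Rodrigues(np.array(c["rvec"]))[0];print(n,c,"pos",-R.T@np.array(c["tvec"]).ravel(),R.tolist())
s=env.get_state();print(s["time"],s["tcp_pos"],s["orientation"],s["opening"],s["force"])
E
```

```text
top {'fx': 466.916540675965, 'fy': 466.916540675965, 'cx': 325.7347435914944, 'cy': 244.79584358105544, 'rvec': array([ 2.16607221, -2.19311358,  0.0546281 ]), 'tvec': array([0.01967923, 0.56160458, 0.99544983])} pos [ 0.49428727 -0.00350575  1.03071584] [[-0.011845889801780363, -0.9997884841075746, -0.016812553068539317], [-0.9977115608788942, 0.012937277018923332, -0.0663646604145345], [0.06656813189060443, 0.015987930110368438, -0.9976537825856128]]
side {'fx': 452.6832404006963, 'fy': 452.6832404006963, 'cx': 318.6574342085897, 'cy': 243.08769436662791, 'rvec': array([ 1.03718954, -2.64991498,  0.75811743]), 'tvec': array([0.42876764, 0.39333489, 0.75054934])} pos [0.2755162  0.33836624 0.84349123] [[-0.7350291576657104, -0.6780251120324069, 0.003752976775635325], [-0.5774168459391297, 0.6230417913190598, -0.5276444942341807], [0.35541795594334236, -0.3900011201565698, -0.8494570047210613]]
0.1 [0.27429018 0.61630807 0.30302421] [-1.27867083e-04  2.07843247e-01  9.78161804e-01 -8.08221776e-04] 0.08562621443659527 [-0.56534683 -0.80790076 -0.71301454]
```

View pics/top0.png

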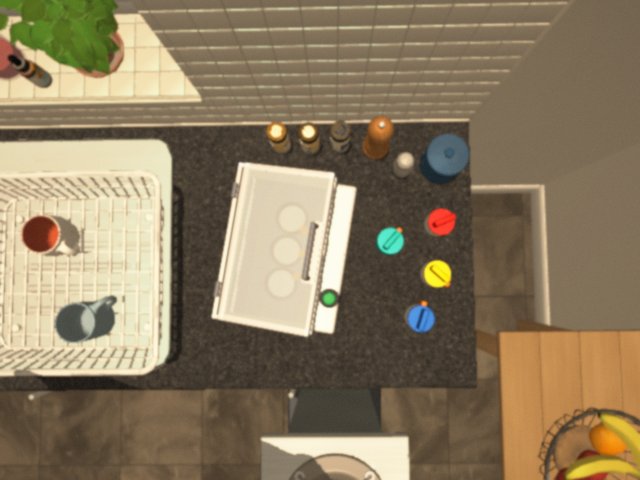

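View pics/side0.png

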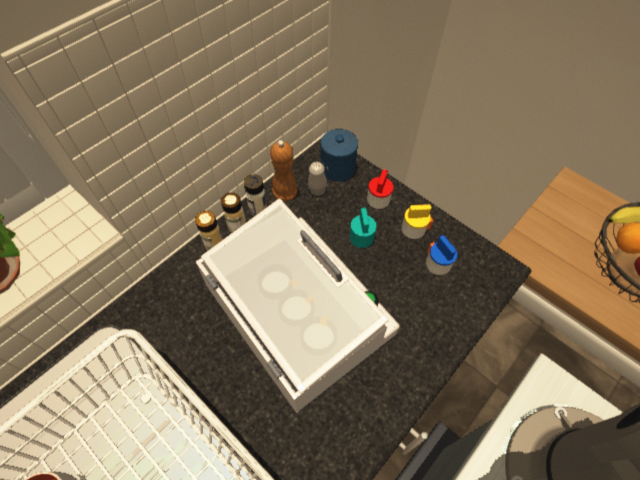

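The top view shows three pots: red (441,222), yellow (438,274) and blue (421,318). The turquoise decoy is at (390,241). The closed maker is near (285,250), its handle near (310,250) and the start button at (330,298). The tea tin is at (447,157) and the salt shaker at (403,163). For the first reach, the handle could be mistaken for the hinge strips at (235,190) and (218,285) or the white rim. The grey bar on the button side fits the description. For the pots, only turquoise could be mistaken for blue.

```bash
cat > h.py <<'E'
from cell import env,kin,camera,calibration,job
import cv2,numpy as np
from scipy.spatial.transform import Rotation as Ro
def cam(n):
    c=calibration(n);R=cv2.Rodrigues(np.array(c["rvec"]))[0];t=np.array(c["tvec"]).ravel();return c,R,-R.T@t
def ray(n,uv,z):
    "pixels (N,2) -> world points on plane z"
    c,R,o=cam(n);uv=np.atleast_2d(uv).astype(float)
    d=np.c_[(uv[:,0]-c["cx"])/c["fx"],(uv[:,1]-c["cy"])/c["fy"],np.ones(len(uv))]@R
    return o+d*((z-o[2])/d[:,2])[:,None]
def cloud(n,depth):
    c,R,o=cam(n);v,u=np.mgrid[:480,:640]
    d=np.stack([(u-c["cx"])/c["fx"],(v-c["cy"])/c["fy"],np.ones(u.shape)],-1)
    return (d*depth[...,None])@R+o
def pix(n,P):
    c,R,o=cam(n);q=(np.atleast_2d(P)-o)@R.T;return np.c_[q[:,0]/q[:,2]*c["fx"]+c["cx"],q[:,1]/q[:,2]*c["fy"]+c["cy"]]
HUE=dict(red=(176,6),orange=(7,20),yellow=(23,34),blue=(103,118),green=(50,75))
def mask(p,col,s=140,v=60):
    h=cv2.cvtColor(p,cv2.COLOR_BGR2HSV).astype(int);a,b=HUE[col];H=h[...,0]
    m=(H>=a)&(H<=b) if a<b else (H>=a)|(H<=b)
    return m&(h[...,1]>s)&(h[...,2]>v)
def pots(n="top",p=None,d=None):
    if p is None:p,d=camera(n)
    W=cloud(n,d);out={}
    for c in("red","yellow","blue"):
        m=mask(p,c)&(W[...,2]>.02)&(W[...,2]<.3)&(W[...,0]>.2)&(W[...,0]<.8)&(W[...,1]>-.45)&(W[...,1]<.3)
        if c=="blue":m&=np.linalg.norm(W[...,:2]-TIN,axis=-1)>.07
        P=W[m]
        if len(P)<20:out[c]=None;continue
        zt=np.percentile(P[:,2],97);r=P[P[:,2]>zt-.012]   # rib top
        a=np.array(cv2.minAreaRect((r[:,:2]*1e4).astype(np.float32))[0])/1e4
        C=np.cov(r[:,:2].T);w,V=np.linalg.eigh(C);ax=V[:,1]
        o=mask(p,"orange",110)&(np.linalg.norm(W[...,:2]-a,axis=-1)<.055)&(W[...,2]<zt-.03)
        L=W[o][:,:2].mean(0)-a if o.sum()>2 else None
        if L is not None and L@ax<0:ax=-ax
        out[c]=dict(xy=a,mean=r[:,:2].mean(0),n=len(r),zt=zt,lug=np.arctan2(ax[1],ax[0]),lugpix=None if L is None else np.arctan2(L[1],L[0]),no=int(o.sum()))
    return out
TIN=np.array([.68,-.27])
def down(yaw):
    "tool pointing down, closing line (tool y) at world angle yaw"
    y=np.array([np.cos(yaw),np.sin(yaw),0]);z=np.array([0,0,-1.]);q=Ro.from_matrix(np.c_[np.cross(y,z),y,z]).as_quat();return q[[3,0,1,2]]
E
python3 - <<'E'
from h import *
np.set_printoptions(precision=4,suppress=True)
for n in("top","side"):
    p=cv2.imread(f"pics/{n}0.png");d=np.load(f"/tmp/{n}0.npy");W=cloud(n,d)
    for k,v in pots(n,p,d).items():print(n,k,v)
    g=mask(p,"green",120,40)&(W[...,0]>.2)&(W[...,2]<.2)&(W[...,2]>.03);print("green",g.sum(),W[g].mean(0),np.percentile(W[g][:,2],[10,50,90]))
    w=(W[...,2]>.13)&(W[...,2]<.16)&(p.max(-1)<150)&(W[...,1]>-.05)&(W[...,1]<.3)&(W[...,0]>.25)&(W[...,0]<.7)
    if n=="top":w[:, :290]=0
    P=W[w];print("handle",len(P),cv2.minAreaRect((P[:,:2]*1e3).astype(np.float32)),np.percentile(P[:,2],[10,50,90]))
    uv=[(285,250),(330,200),(228,250)] if n=="top" else [(297,308)]
    print([W[v,u] for u,v in uv])
p=cv2.imread("pics/top0.png");cv2.imwrite("pics/crop1.png",cv2.resize(p[150:345,200:470],None,fx=2.9,fy=2.9,interpolation=cv2.INTER_CUBIC))
E
```

```text
top red {'xy': array([ 0.6061, -0.2296]), 'mean': array([ 0.6059, -0.229 ]), 'n': 129, 'zt': np.float64(0.08717735400114747), 'lug': np.float64(-1.1623262835064327), 'lugpix': np.float64(-1.042527580886927), 'no': 43}
top yellow {'xy': array([ 0.4979, -0.2184]), 'mean': array([ 0.4975, -0.2178]), 'n': 137, 'zt': np.float64(0.08722323693460392), 'lug': np.float64(-2.3055897417392917), 'lugpix': np.float64(-2.1702051405107983), 'no': 44}
top blue {'xy': array([ 0.4049, -0.1821]), 'mean': array([ 0.4053, -0.1813]), 'n': 146, 'zt': np.float64(0.08725894945208738), 'lug': np.float64(-0.32680113445260434), 'lugpix': np.float64(-0.39180825890142923), 'no': 50}
green 116 [0.4486 0.0076 0.0664] [0.0641 0.0668 0.0688]
handle 24 ((539.8823852539062, 37.665401458740234), (4.827576637268066, 102.57194519042969), 79.72850799560547) [0.1435 0.1456 0.1565]
[array([0.5452, 0.0896, 0.1328]), array([0.6459, 0.0017, 0.1041]), array([0.5488, 0.2088, 0.0937])]
side red {'xy': array([ 0.6065, -0.2282]), 'mean': array([ 0.6049, -0.2258]), 'n': 105, 'zt': np.float64(0.0867714173253346), 'lug': np.float64(1.9582228947795957), 'lugpix': np.float64(2.2643111248394487), 'no': 11}
side yellow {'xy': array([ 0.4983, -0.2182]), 'mean': array([ 0.4979, -0.2177]), 'n': 82, 'zt': np.float64(0.08757678212876922), 'lug': np.float64(-2.2846812756740404), 'lugpix': np.float64(-2.6423739718958776), 'no': 81}
side blue {'xy': array([ 0.4053, -0.1805]), 'mean': array([ 0.4049, -0.1788]), 'n': 166, 'zt': np.float64(0.08626502432883244), 'lug': np.float64(-0.3101333452040828), 'lugpix': np.float64(-0.30296374455937525), 'no': 27}
green 44 [ 0.4494 -0.001   0.0637] [0.0563 0.0658 0.0682]
handle 173 ((489.4555969238281, 57.42555618286133), (19.36641502380371, 212.1053924560547), 72.85845184326172) [0.1427 0.1444 0.1505]
[array([0.5144, 0.1302, 0.1253])]
```

View pics/crop1.png

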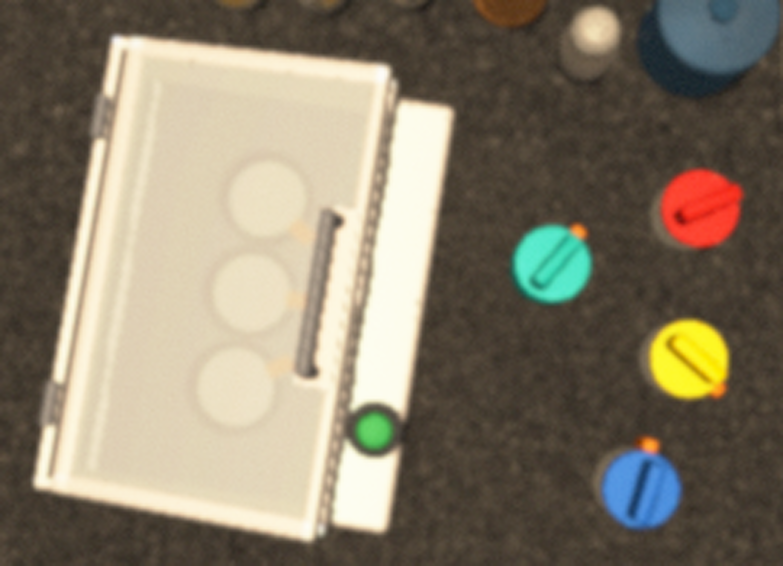

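The crop confirms the grey handle bar, from about (313,223) to (305,279) in full-image pixels. The slots lie on the right-hand side of the pockets. The lugs point up-right for red, down-right for yellow and up for blue. Next I fit the maker frame and check that the opening path is feasible.

```bash
cat > arc.py <<'E'
from h import *
TH=None
def pose(H,th,phi,alpha,back=.054):
    "TCP pose gripping handle at opening phi, tool tilted by alpha; H=hinge point (world), th maker yaw"
    ex=np.array([np.sin(th),np.cos(th),0]);ey=np.array([-np.cos(th),np.sin(th),0]);ez=np.array([0,0,1.])
    r=-.172*np.cos(phi)*ex+.172*np.sin(phi)*ez + .035*(np.sin(phi)*ex+np.cos(phi)*ez)
    tz=-np.cos(alpha)*ez-np.sin(alpha)*ex      # fingers' direction: body leans to +maker x
    ty=np.cos(alpha)*ex-np.sin(alpha)*ez
    q=[]
    for s in(1,-1):
        m=np.c_[np.cross(s*ty,tz),s*ty,tz];q.append(Ro.from_matrix(m).as_quat()[[3,0,1,2]])
    return H+r-back*tz,q
E
python3 - <<'E'
from arc import *
np.set_printoptions(precision=4,suppress=True)
p=cv2.imread("pics/top0.png");g=cv2.cvtColor(p,cv2.COLOR_BGR2GRAY).astype(int)
# bar: dark pixels in white strip
ys,xs=np.mgrid[215:290,296:325];roi=g[215:290,296:325];m=(roi<140)
n,l,st,ce=cv2.connectedComponentsWithStats(m.astype(np.uint8));k=1+np.argmax(st[1:,4])
uv=np.c_[xs[l==k],ys[l==k]];r=cv2.minAreaRect(uv.astype(np.float32));print("bar px",r)
P=ray("top",uv,.145)[:,:2];r=cv2.minAreaRect((P*1e3).astype(np.float32));print(r)
B=np.array(r[0])/1e3
# rim edges in crop coords -> px
def w(a,z):return ray("top",[(a[0]/2.9+200,a[1]/2.9+150)],z)[0]
for a,b,z in[((115,38),(38,487),.108),((390,66),(320,540),.108),((453,107),(388,528),.045)]:
    A,C=w(a,z),w(b,z);print(A,C,np.linalg.norm(A-C),"th",np.degrees(np.arctan2(C[1]-A[1],A[0]-C[0])))
bp=ray("top",[(329.3,297.9)],.055)[0];print("btn",bp)
s=cv2.imread("pics/side0.png");print("side px of bar",pix("side",[*B,.145]))
E
```

```text
bar px ((311.0645751953125, 251.58859252929688), (4.106645584106445, 56.04021453857422), 8.914926528930664)
((541.0064086914062, 38.6788444519043), (7.786443710327148, 106.5843734741211), 80.51091003417969)
[0.7227 0.1824 0.108 ] [0.4145 0.2347 0.108 ] 0.3126292217371293 th 9.629655677145518
[ 0.7001 -0.0079  0.108 ] [0.377  0.0435 0.108 ] 0.3271135060548574 th 9.049268656362361
[ 0.6829 -0.0541  0.045 ] [ 0.3771 -0.0024  0.045 ] 0.31013558696675175 th 9.603813676540812
btn [0.4487 0.006  0.055 ]
side px of bar [[321.7132 259.1446]]
```

Run:
```python
from arc import *
np.set_printoptions(precision=3,suppress=True)
th=np.radians(9.5);ex=np.array([np.sin(th),np.cos(th),0]);H=np.array([.541,.0387,.108])+.172*ex
print(H)
A=lambda f:.35*f
for i in(0,1):
    for f in(0,.5,1,1.5,1.9):
        P,q=pose(H,th,f,A(f));print(i,f,P,kin.inverse_kinematics(P,q[i]))
s=env.get_state();print(s["orientation"])
for i in(0,1):
    P,q=pose(H,th,0,0)
    try:
        env.reach(P+[0,0,.09],q[i]);print("ok",i);break
    except env.PlanningError as e:print(i,e)
env.grip(.05,30)
env.movel(P+[0,0,.0],.08,stop_force=8)
s=env.get_state();print(s["time"],s["tcp_pos"],P,s["force"],s["qpos"])
p,d=camera("side");cv2.imwrite("pics/a1.png",cv2.resize(p[180:340,240:440],None,fx=3,fy=3))
```

```text
[0.569 0.208 0.108]
0 0 [0.541 0.039 0.197] [-0.41   0.401  0.279  1.986 -0.154  0.774  1.364]
0 0.5 [0.549 0.085 0.274] [-0.529  0.345  0.24   1.858  0.088  1.029  1.057]
0 1 [0.562 0.164 0.322] [-0.627  0.399  0.158  1.679  0.227  1.289  0.843]
0 1.5 [0.578 0.257 0.329] [-0.746  0.546  0.134  1.475  0.294  1.511  0.711]
0 1.9 [0.59  0.329 0.302] [-0.83   0.708  0.145  1.306  0.321  1.656  0.652]
1 0 [0.541 0.039 0.197] [-0.775  0.496  0.769  2.008 -0.47   0.82  -1.473]
1 0.5 [0.549 0.085 0.274] [-0.943  0.433  0.797  1.883 -0.166  1.015 -1.829]
1 1 [0.562 0.164 0.322] [-1.077  0.498  0.801  1.709 -0.043  1.238 -2.03 ]
1 1.5 [0.578 0.257 0.329] [-1.157  0.669  0.811  1.507 -0.028  1.438 -2.124]
1 1.9 [0.59  0.329 0.302] [-1.185  0.845  0.821  1.338 -0.047  1.575 -2.165]
[-0.     0.208  0.978 -0.001]
ok 0
4.0917 [0.541 0.039 0.197] [0.541 0.039 0.197] [-0.006  0.355  0.734] [-0.454  0.406  0.336  1.989 -0.187  0.775  1.395]
```

View pics/a1.png

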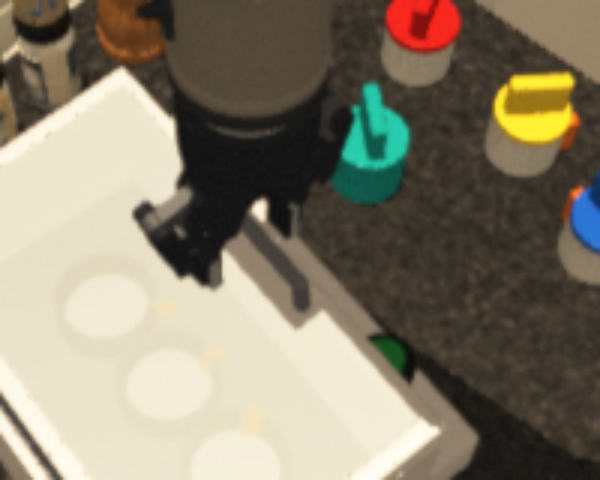

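The fingers straddle the bar at about (275,255) in the crop. Next I grip it and swing the cover open slowly.

```bash
cat >> arc.py <<'E'
th=np.radians(9.5);EX=np.array([np.sin(th),np.cos(th),0]);EY=np.array([-np.cos(th),np.sin(th),0])
H=np.array([.541,.0387,.108])+.172*EX
AL=lambda f:.35*f
E
python3 - <<'E'
from arc import *
np.set_printoptions(precision=3,suppress=True)
env.grip(0,25);s=env.get_state();print(s["opening"],s["gripper_force"],s["force"])
fs=list(np.linspace(0,1.9,17)[1:])
for f in fs:
    P,q=pose(H,th,f,AL(f))
    st=env.movel(P,.05,rot=q[0],stop_force=30)
    s=env.get_state();print(round(f,2),st,s["time"],s["force"],round(s["opening"],4))
    if st:break
p,d=camera("side");cv2.imwrite("pics/a2.png",p)
E
```

```text
0.027971506762854786 27.09289392842038 [ -2.746 -15.308   5.749]
0.12 False 5.0917 [  0.922 -19.294  -4.411] 0.0244
0.24 False 5.675 [  5.406 -19.647 -12.421] 0.0244
0.36 False 6.2583 [ 15.294 -20.841 -33.05 ] 0.0242
0.48 True 6.55 [ 4.739  7.228 -4.451] 0.0092
```

View pics/a2.png

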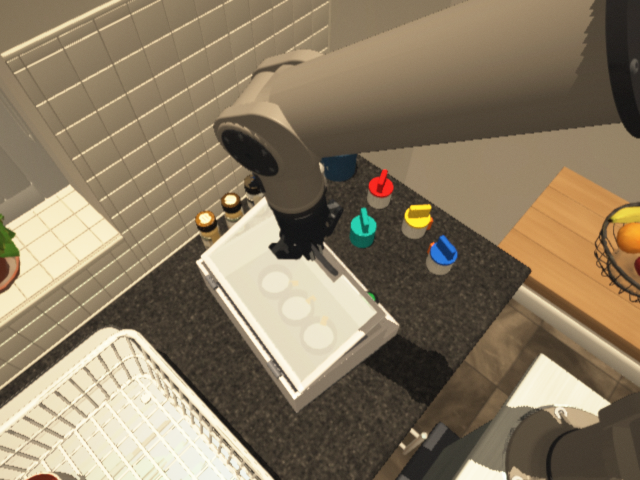

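The cover has lifted a little. The bar emerges from the gripper at about (325,260). The opening went from 28 to 9 mm, so the pads were off-centre and have slipped onto the bar, or partly off it. I'll measure the bar from depth.

Run:
```python
from arc import *
np.set_printoptions(precision=3,suppress=True)
p,d=camera("side");W=cloud("side",d);s=env.get_state();print(s["tcp_pos"],s["orientation"],s["force"],s["opening"])
R=Ro.from_quat(np.array(s["orientation"])[[1,2,3,0]]).as_matrix();print("grasp pt",s["tcp_pos"]+.054*R[:,2])
for u,v in[(315,252),(320,258),(324,263),(329,268),(334,273)]:
    a=W[v-1:v+2,u-2:u+3].reshape(-1,3);i=np.argmax(a[:,2]);print((u,v),p[v,u],a[i])
cv2.imwrite("pics/a3.png",cv2.resize(p[200:350,240:440],None,fx=4,fy=4,interpolation=cv2.INTER_CUBIC))
p,d=camera("top");cv2.imwrite("pics/a3t.png",p)
```

```text
[0.545 0.067 0.256] [-0.009  0.085  0.994 -0.075] [ 6.049  7.557 -4.446] 0.009067004618404503
grasp pt [0.543 0.059 0.202]
(315, 252) [59 65 69] [0.533 0.069 0.216]
(320, 258) [61 66 72] [0.52  0.066 0.212]
(324, 263) [60 67 71] [0.506 0.068 0.212]
(329, 268) [61 68 73] [0.499 0.071 0.211]
(334, 273) [55 59 65] [0.49  0.068 0.201]
```

View pics/a3.png

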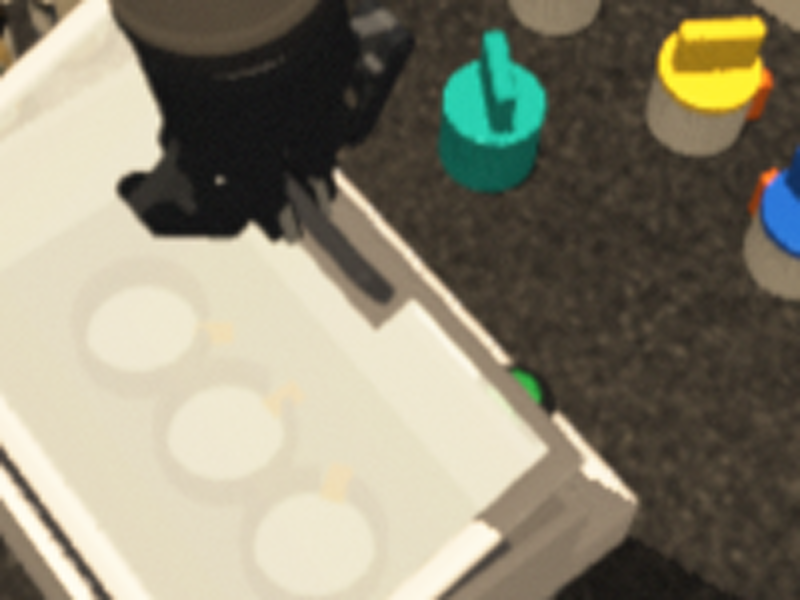

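The bar is properly gripped now, 5 mm above the pad centre. I'll shift the hinge estimate slightly and continue.

```bash
sed -i 's/^H=.*/H=np.array([.541,.0387,.108])+.168*EX/' arc.py
python3 - <<'E'
from arc import *
np.set_printoptions(precision=3,suppress=True)
for f in np.linspace(.45,1.95,14):
    P,q=pose(H,th,f,AL(f))
    st=env.movel(P,.05,rot=q[0],stop_force=25)
    s=env.get_state();F=np.array(s["force"]);print(round(f,2),st,round(s["time"],1),"rad",F@(np.array([-np.cos(f),0,np.sin(f)])@np.array([EX,EY,[0,0,1]])),F,round(s["opening"],4))
    if st:break
p,d=camera("side");cv2.imwrite("pics/a4.png",p)
p,d=camera("top");cv2.imwrite("pics/a4t.png",p)
E
```

```text
0.45 False 7.2 rad -2.4243243994801618 [-4.348  2.684 -1.579] 0.009
0.57 False 7.8 rad -2.434114389848756 [-6.727  3.184 -1.343] 0.0089
0.68 False 8.3 rad -2.9906031712838486 [-8.162  3.77  -1.824] 0.0089
0.8 False 8.9 rad -3.9876290375489454 [-6.972  3.486 -3.34 ] 0.0091
0.91 False 9.5 rad -5.253953140857108 [-7.039  3.869 -4.59 ] 0.0095
1.03 False 10.1 rad -5.650769883897806 [-6.516  3.549 -5.137] 0.0088
1.14 False 10.7 rad -7.263744890542377 [-5.422  3.413 -6.857] 0.0091
1.26 False 11.3 rad -7.1749122624444 [-5.571  2.878 -6.92 ] 0.0088
1.37 False 11.9 rad -7.73409970436076 [-4.522  1.946 -7.653] 0.0096
1.49 False 12.5 rad -6.807563802987722 [-4.614  0.761 -6.832] 0.009
1.6 False 13.1 rad -6.277149682540633 [-5.682  0.774 -6.275] 0.0087
1.72 False 13.7 rad -6.09844586430258 [-4.983  0.427 -6.106] 0.009
1.83 False 14.3 rad -3.6724714814248225 [-4.349  1.157 -3.918] 0.009
1.95 True 14.7 rad 5.559706676332193 [-1.894 -0.67   6.373] 0.0088
```

View pics/a4.png

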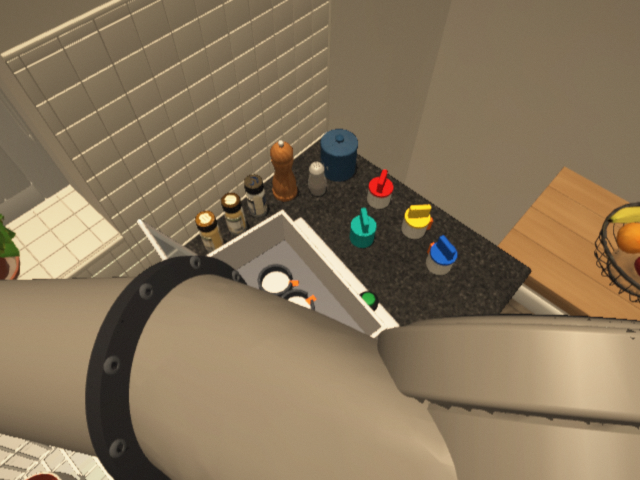

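The cover is at its open stop and the tub interior is visible. I'll release, retreat, swing to the right clear of the view, and measure the pockets and pots.

Run:
```python
from arc import *
np.set_printoptions(precision=3,suppress=True)
env.grip(.026)
s=env.get_state();R=Ro.from_quat(np.array(s["orientation"])[[1,2,3,0]]).as_matrix();P=np.array(s["tcp_pos"])
print("contact",P,s["opening"],s["force"])
env.movel(P-.07*R[:,2],.1);print(env.get_state()["force"])
Q=P-.07*R[:,2];env.movel([Q[0],Q[1],.46],.2)
for yaw in(-.5,-.5+np.pi,.3,.3+np.pi):
    try: env.reach([.3,-.42,.38],down(yaw));break
    except env.PlanningError as e: print(e)
s=env.get_state();print(s["time"],s["tcp_pos"],s["qpos"])
for n in("top","side"):
    p,d=camera(n);cv2.imwrite(f"pics/b_{n}.png",p);np.save(f"/tmp/b_{n}.npy",d)
    for k,v in pots(n,p,d).items():print(n,k,None if v is None else {a:np.round(b,4) for a,b in v.items() if b is not None})
p=cv2.imread("pics/b_top.png");cv2.imwrite("pics/b1.png",cv2.resize(p[180:320,200:400],None,fx=4,fy=4,interpolation=cv2.INTER_CUBIC))
```

```text
contact [0.588 0.325 0.3  ] 0.025907254758498213 [ 0.061 -0.046  0.112]
[-0.016  0.334 -1.132]
20.3833 [ 0.301 -0.42   0.38 ] [-0.173  0.282  1.233  1.884 -0.288  1.177  0.663]
top red {'xy': array([ 0.606, -0.23 ]), 'mean': array([ 0.606, -0.229]), 'n': np.int64(132), 'zt': np.float64(0.0865), 'lug': np.float64(-1.1626), 'lugpix': np.float64(-0.8551), 'no': np.int64(43)}
top yellow {'xy': array([ 0.498, -0.218]), 'mean': array([ 0.498, -0.218]), 'n': np.int64(139), 'zt': np.float64(0.087), 'lug': np.float64(-2.3083), 'lugpix': np.float64(-2.2913), 'no': np.int64(48)}
top blue {'xy': array([ 0.405, -0.182]), 'mean': array([ 0.405, -0.181]), 'n': np.int64(144), 'zt': np.float64(0.0875), 'lug': np.float64(-0.3292), 'lugpix': np.float64(-0.3872), 'no': np.int64(47)}
side red {'xy': array([ 0.607, -0.229]), 'mean': array([ 0.605, -0.226]), 'n': np.int64(103), 'zt': np.float64(0.0864), 'lug': np.float64(1.9531), 'lugpix': np.float64(2.2085), 'no': np.int64(15)}
side yellow {'xy': array([ 0.498, -0.218]), 'mean': array([ 0.497, -0.218]), 'n': np.int64(83), 'zt': np.float64(0.0869), 'lug': np.float64(-2.3145), 'lugpix': np.float64(-2.62), 'no': np.int64(80)}
side blue {'xy': array([ 0.405, -0.18 ]), 'mean': array([ 0.405, -0.179]), 'n': np.int64(162), 'zt': np.float64(0.0865), 'lug': np.float64(-0.3205), 'lugpix': np.float64(-0.3133), 'no': np.int64(28)}
```

View pics/b1.png

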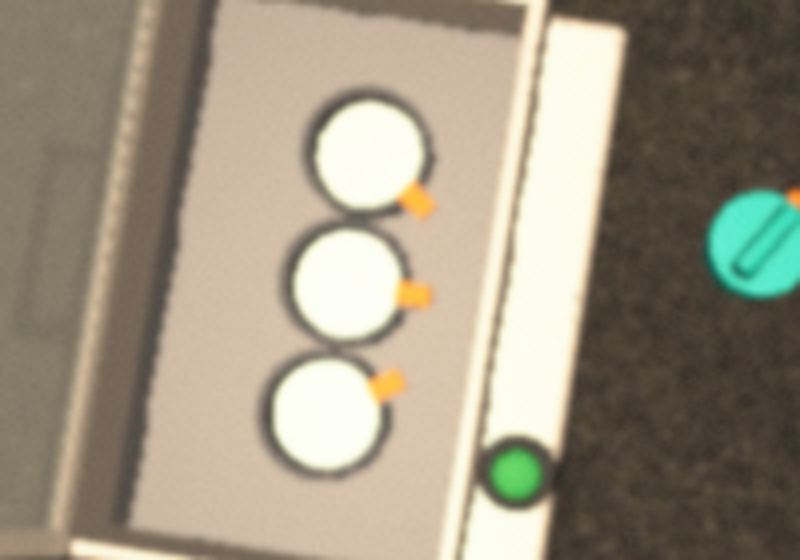

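The crop shows three open pockets with floors at about (292,219), (286,251) and (282,283) in full-image pixels. Their orange slots are to the lower right, right and upper right. Next I compute poses.

Run:
```python
from arc import *
np.set_printoptions(precision=4,suppress=True)
for n in("top","side"):
    p=cv2.imread(f"pics/b_{n}.png");d=np.load(f"/tmp/b_{n}.npy");W=cloud(n,d)
    g=cv2.cvtColor(p,cv2.COLOR_BGR2GRAY)
    reg=(W[...,0]>.4)&(W[...,0]<.68)&(W[...,1]>.03)&(W[...,1]<.16)&(W[...,2]<.05)
    wm=(reg&(p.min(-1)>215)).astype(np.uint8);dm=(reg&(g<100)).astype(np.uint8)
    c,_=cv2.findContours(wm,cv2.RETR_EXTERNAL,cv2.CHAIN_APPROX_NONE);c=[x for x in c if cv2.contourArea(x)>150]
    o=mask(p,"orange",100)&reg;no,lo,so,co=cv2.connectedComponentsWithStats(o.astype(np.uint8))
    O=[(ray(n,[co[i]],.008)[0][:2],so[i,4]) for i in range(1,no) if so[i,4]>5];print(n,"orange",O)
    Z=[]
    for x in c:
        e=cv2.fitEllipse(x);P=ray(n,x[:,0],.008)[:,:2];m=cv2.minEnclosingCircle((P*1e3).astype(np.float32))
        Q=ray(n,[e[0]],.008)[0,:2];Z.append(Q);print("white",e[0],e[1],"floor",Q,"encl",m)
    Z=np.array(Z)
    # dark ring: outer boundary on collar top
    nn,l,st,ce=cv2.connectedComponentsWithStats(dm)
    fill=cv2.morphologyEx((wm|dm|o.astype(np.uint8)),cv2.MORPH_OPEN,np.ones((3,3),np.uint8))
    for q in Z:
        u,v=pix(n,[*q,.008])[0]
        yy,xx=np.mgrid[:480,:640];near=(np.hypot(xx-u,yy-v)<22)&(dm>0)
        k=np.c_[xx[near],yy[near]];T=ray(n,k,.03)[:,:2];r=np.linalg.norm(T-T.mean(0),axis=1)
        from scipy.optimize import least_squares
        f=least_squares(lambda a:np.linalg.norm(T-a[:2],axis=1)-a[2],[*T.mean(0),.032],loss="soft_l1",f_scale=.003).x
        print("ring fit top z.03",f,near.sum())
# button
p=cv2.imread("pics/b_top.png");m=mask(p,"green",120,40);k=np.argwhere(m)[:,::-1];k=k[(k[:,0]>310)&(k[:,0]<345)];print("btn",ray("top",[k.mean(0)],.055),ray("top",[k.mean(0)],.065),len(k))
```

```text
top orange [(array([0.5959, 0.0607]), np.int32(57)), (array([0.5447, 0.0625]), np.int32(43)), (array([0.4959, 0.0773]), np.int32(44))]
white (280.9857177734375, 283.1758728027344) (23.855642318725586, 24.596351623535156) floor [0.4797 0.1118] encl ((479.885009765625, 111.3146743774414), 27.619888305664062)
white (286.3677673339844, 250.6068878173828) (23.509984970092773, 24.649580001831055) floor [0.5509 0.0995] encl ((550.9615478515625, 99.829833984375), 27.722837448120117)
white (291.8856201171875, 218.25772094726562) (22.92060661315918, 24.44015884399414) floor [0.6222 0.0869] encl ((621.798583984375, 86.92625427246094), 27.734827041625977)
ring fit top z.03 [0.4786 0.0993 0.0412] 15
ring fit top z.03 [0.5329 0.0786 0.056 ] 9
ring fit top z.03 [0.619  0.0842 0.0329] 28
side orange [(array([0.5976, 0.0598]), np.int32(59)), (array([0.5471, 0.0636]), np.int32(67)), (array([0.4968, 0.0787]), np.int32(75))]
white (318.09857177734375, 335.8873596191406) (22.387989044189453, 27.382062911987305) floor [0.4831 0.1103] encl ((482.62567138671875, 110.05266571044922), 26.87091064453125)
white (295.84375, 307.9967956542969) (20.184127807617188, 25.624547958374023) floor [0.5551 0.0977] encl ((554.6689453125, 97.64871978759766), 26.202421188354492)
white (275.1260986328125, 281.8719787597656) (17.70421028137207, 24.374040603637695) floor [0.6271 0.085 ] encl ((627.84033203125, 84.47051239013672), 25.656740188598633)
ring fit top z.03 [0.4792 0.1153 0.0331] 467
ring fit top z.03 [0.548  0.1029 0.0343] 584
ring fit top z.03 [0.6163 0.0912 0.0338] 548
btn [[0.4481 0.0077 0.055 ]] [[0.4486 0.0076 0.065 ]] 118
```

```bash
cat > pick.py <<'E'
from arc import *
np.set_printoptions(precision=4,suppress=True)
POCK=dict(a=(np.array([.4801,.112]),np.radians(-64.4)),b=(np.array([.5508,.0997]),np.radians(-98)),c=(np.array([.6216,.0872]),np.radians(-133.5)))
def look():
    t,s=pots("top"),pots("side");o={}
    for k in t:
        if t[k] is None:continue
        xy=t[k]["xy"]
        if s[k] is not None and np.linalg.norm(s[k]["xy"]-xy)<.01:xy=(xy+s[k]["xy"])/2
        else:print("side disagrees",k)
        o[k]=(xy,t[k]["lug"]);print(k,xy,"lug deg",np.degrees(t[k]["lug"]),"orange",None if t[k]["lugpix"] is None else np.degrees(t[k]["lugpix"]))
    return o
def wrap(a):return (a+np.pi)%(2*np.pi)-np.pi
def pick(xy,lug,pk,G=.076,up=.20):
    C,sl=POCK[pk];dl=wrap(sl-lug);best=None
    for y in(lug+np.pi/2,lug-np.pi/2):
        a=kin.inverse_kinematics([*xy,G+.054],down(y));b=kin.inverse_kinematics([*C,.22],down(y+dl))
        if a is None or b is None:continue
        c=max(abs(a[6]),abs(b[6]))+.3*np.abs(np.array(b)-a).max()
        if best is None or c<best[0]:best=(c,y)
    y=best[1];print("yaw",y,"turn deg",np.degrees(dl))
    env.grip(.045,40)
    env.reach([*xy,G+.054+.09],down(y))
    st=env.movel([*xy,G+.054],.12,stop_force=10);print("down stop",st)
    env.grip(0,60);s=env.get_state();print("grip",s["opening"],s["force"],s["gripper_force"])
    env.movel([*xy,up+.054],.15);s=env.get_state();print("lifted",s["opening"],s["force"],s["time"])
    return y+dl
E
python3 - <<'E'
from pick import *
o=look()
y=pick(*o["yellow"],"c");print("place yaw",y)
C=POCK["c"][0]
env.reach([*C,.254],down(y));s=env.get_state();print(s["opening"],s["qpos"],s["tcp_pos"],s["time"])
p,d=camera("side");cv2.imwrite("pics/c1.png",cv2.resize(p[180:380,180:440],None,fx=3,fy=3))
p,d=camera("top");cv2.imwrite("pics/c1t.png",p)
E
```

```text
red [ 0.6062 -0.2287] lug deg -66.67290178148063 orange -48.044305889192295
yellow [ 0.4977 -0.2182] lug deg -132.5002424127477 orange -126.85319455389951
blue [ 0.405  -0.1816] lug deg -18.420381269221338 orange -22.836604241698286
yaw -0.7417691629981862 turn deg -0.9997575872522932
down stop False
grip 0.010884747837646869 [-0.1865  0.5789  3.5831] 61.15959405899048
lifted 0.011075629875140623 [ 0.7715  0.6709 -2.1232] 24.4083
place yaw -0.7592182246175332
0.01130244896778457 [-0.9032  0.6453  0.9905  1.7692 -0.6097  1.069  -0.4577] [0.6213 0.0848 0.2541] 25.6583
```

View pics/c1.png

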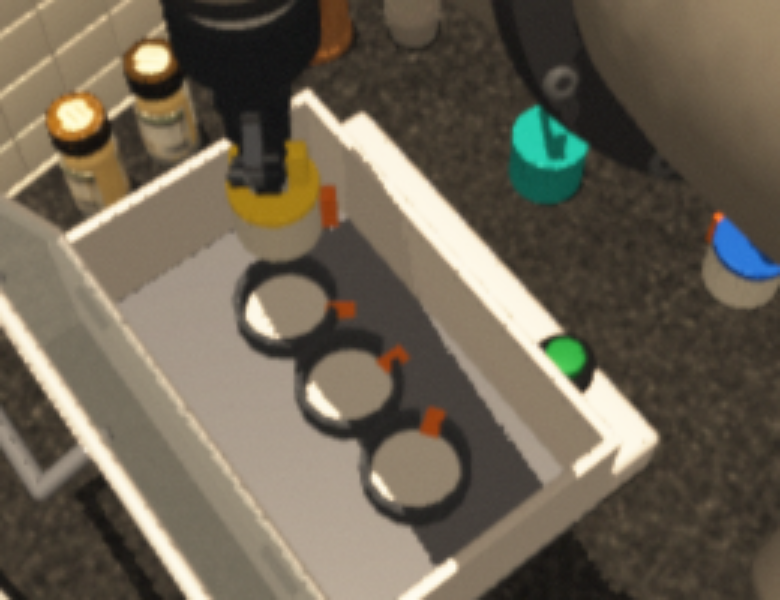

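The yellow pot hangs upright over the far pocket with its lug on the slot side. Next is the guided insertion.

```bash
cat >> pick.py <<'E'
def insert(pk,y,G=.076):
    C=POCK[pk][0];z0=G+.054;off=np.zeros(2);a=0;F0=None
    env.movel([*C,z0+.036],.08,rot=down(y));env.dwell(.3)
    s=env.get_state();print("above",s["tcp_pos"],s["opening"],s["force"])
    tries=[(0,0,0)]+[(r*np.cos(t),r*np.sin(t),w) for r in(.0015,.003) for t in np.arange(6)*np.pi/3 for w in(0,)]+[(0,0,w) for w in(.05,-.05,.1,-.1)]
    for dx,dy,w in tries:
        if (dx,dy,w)!=(0,0,0):
            env.movel([C[0]+dx,C[1]+dy,z0+zz+.003],.05,rot=down(y+w))
        st=env.movel([C[0]+dx,C[1]+dy,z0+.008],.04,stop_force=10)
        s=env.get_state();zz=s["tcp_pos"][2]-z0;print((round(dx,4),round(dy,4),w),st,"foot z",zz,s["force"],s["opening"],round(s["time"],1))
        if zz<.0115:
            env.movel([C[0]+dx,C[1]+dy,z0+.0085],.03,stop_force=12)
            return True
    return False
def release():
    s=env.get_state();P=s["tcp_pos"]
    env.grip(.034);env.movel([P[0],P[1],.26],.15)
E
python3 - <<'E'
from pick import *
print(insert("c",-.7592));s=env.get_state();print(s["tcp_pos"],s["force"])
E
```

```text
above [0.6217 0.0873 0.1662] 0.011034081374103043 [ 0.3893 -0.3078 -1.8839]
(0, 0, 0) True foot z 0.008556547144860427 [-1.1424  0.019   5.8624] 0.010961906707613397 28.0
True
[0.6219 0.0871 0.1386] [ 0.3822 -0.5916  1.4587]
```

```bash
cat >> pick.py <<'E'
def away():env.reach([.3,-.42,.38],down(-.5))
E
python3 - <<'E'
from pick import *
release();away();o=look()
y=pick(*o["blue"],"b")
env.reach([*POCK["b"][0],.254],down(y));s=env.get_state();print(s["opening"],s["qpos"][6],y)
print(insert("b",y));s=env.get_state();print(s["tcp_pos"],s["force"],s["opening"],s["time"])
E
```

```text
red [ 0.6062 -0.2288] lug deg -66.81883674290366 orange -40.401991326781875
yellow [0.6206 0.0867] lug deg -133.57594233610587 orange -134.21594187615014
blue [ 0.4128 -0.1497] lug deg -18.07989315698372 orange -21.452327261084378
yaw 1.2552426627967386 turn deg -79.92010684301627
down stop False
grip 0.010873362108535912 [-0.3982 -0.1815  4.5422] 61.38029336929321
lifted 0.011113385037016307 [ 0.0252 -0.9414 -1.9515] 35.6167
0.010882028008903344 -0.18250589445479512 -0.13962634015954634
above [0.5509 0.0998 0.1663] 0.010981183146135724 [ 0.2175  0.1132 -1.8069]
(0, 0, 0) True foot z 0.008562813959592741 [-1.1419  0.5191  5.7574] 0.010701738134097114 39.4
True
[0.5511 0.0997 0.1386] [ 0.3453 -0.4666  2.367 ] 0.010906797873914756 39.6333
```

Blue had been knocked aside, was re-measured, and is now seated. Red is next.

Run:
```python
from pick import *
release();away();o=look()
y=pick(*o["red"],"a")
env.reach([*POCK["a"][0],.254],down(y));s=env.get_state();print(s["opening"],s["qpos"][6],y)
print(insert("a",y));s=env.get_state();print(s["tcp_pos"],s["force"],s["opening"],s["time"])
```

```text
red [ 0.6064 -0.229 ] lug deg -66.78073806391266 orange -54.27849300881147
yellow [0.6206 0.0867] lug deg -133.56885758207466 orange -134.1895701002588
blue [0.5499 0.1   ] lug deg -97.42397634514084 orange -95.36108190823546
yaw 0.40525257066771725 turn deg 2.380738063912658
down stop False
grip 0.01089962980696477 [-1.2327  0.2525  5.0568] 59.338048696517944
lifted 0.011082509027834371 [-0.1435  0.1477 -1.3168] 47.1583
0.010942942531787214 0.49152758177044326 0.4468042885105483
above [0.4802 0.1121 0.1662] 0.011068245046100541 [ 0.6775 -0.0974 -2.3663]
(0, 0, 0) True foot z 0.008760638369058327 [-1.3687  0.436   6.434 ] 0.011064949558644134 50.7
True
[0.4801 0.1119 0.1388] [-3.7266 -0.3131  9.4097] 0.010852012406612526 50.975
```

Run:
```python
from pick import *
release();away()
for n in("top","side"):
    p,d=camera(n);cv2.imwrite(f"pics/d_{n}.png",p)
    for k,v in pots(n,p,d).items():print(n,k,v and (v["xy"],np.degrees(v["lug"]),v["zt"]))
    if n=="side":
        W=cloud(n,d)
p=cv2.imread("pics/d_top.png")[180:320,180:380];cv2.imwrite("pics/d1.png",cv2.resize(p,None,fx=4,fy=4,interpolation=cv2.INTER_CUBIC))
```

```text
top red (array([0.4799, 0.1106]), np.float64(-64.3045758998451), np.float64(0.09498090379323093))
top yellow (array([0.6201, 0.086 ]), np.float64(-133.6089027292089), np.float64(0.09481900166071526))
top blue (array([0.55  , 0.0988]), np.float64(-97.08774951873671), np.float64(0.0956277296182575))
side red (array([0.4802, 0.112 ]), np.float64(115.31629415745599), np.float64(0.0948103450580307))
side yellow (array([0.6209, 0.0874]), np.float64(-133.4225287981125), np.float64(0.09507398560700753))
side blue (array([0.55  , 0.1014]), np.float64(-98.48636491019506), np.float64(0.09496873867591817))
```

View pics/d1.png

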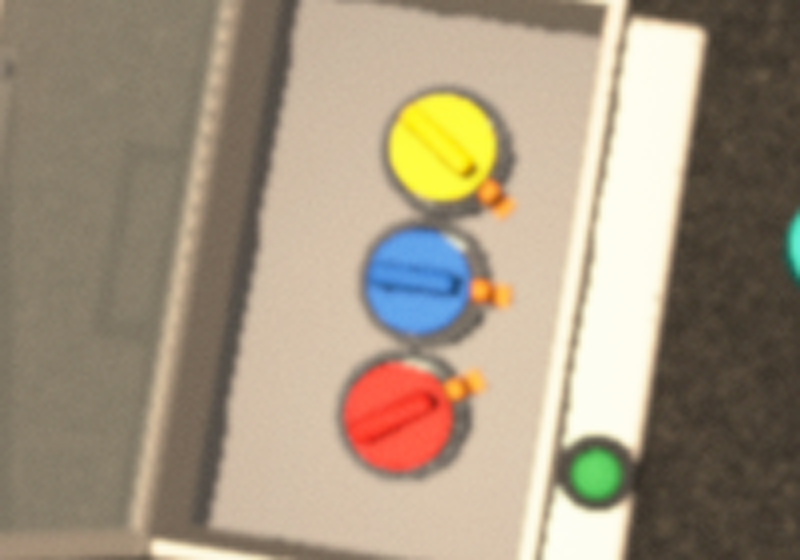

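View pics/d_side.png

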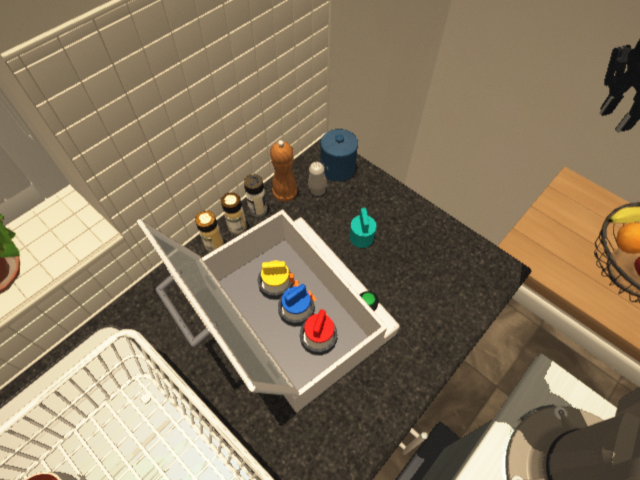

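All three pots are seated: rib tops at 0.095 m, lugs in their slots, and the top and side views agree. The cover is open at the left. I'll re-grip the handle at the recorded pose and close slowly.

Run:
```python
from pick import *
P0=np.array([.588,.325,.300]);_,q=pose(H,th,1.92,AL(1.92));R=Ro.from_quat(q[0][[1,2,3,0]]).as_matrix()
Q=P0-.07*R[:,2]
env.grip(.026,25)
env.reach([Q[0],Q[1],.46],q[0]);env.movel(Q,.15)
st=env.movel(P0,.06,stop_force=8);s=env.get_state();print(st,s["tcp_pos"],s["force"])
if not st:
    env.grip(0,25);s=env.get_state();print("grip",s["opening"],s["force"],s["time"])
    for f in np.linspace(1.85,.1,16):
        P,q=pose(H,th,f,AL(f));st=env.movel(P,.06,rot=q[0],stop_force=25)
        s=env.get_state();print(round(f,2),st,s["force"],round(s["opening"],4),round(s["time"],1))
        if st or s["opening"]<.006:break
p,d=camera("side");cv2.imwrite("pics/e1.png",p)
```

```text
False [0.5882 0.3253 0.3003] [ 0.0405 -0.8643  0.0006]
grip 0.008680321363802717 [-2.5572 -2.1569  4.9365] 60.0083
1.85 False [-4.7909 -2.0817 -3.7319] 0.0092 60.3
1.73 False [-4.9547 -1.0327 -4.7417] 0.0091 60.9
1.62 False [-6.2274 -0.1278 -3.1028] 0.009 61.4
1.5 False [-6.9256  0.186  -1.0569] 0.0094 61.9
1.38 False [-7.3795 -0.4579 -0.0729] 0.0092 62.4
1.27 False [-6.185   0.1451 -1.2024] 0.0088 63.0
1.15 False [-6.1583  0.2178 -0.1636] 0.009 63.5
1.03 False [-6.8215 -1.6757  0.9914] 0.0089 64.0
0.92 False [-6.387  -1.0152  0.2695] 0.0087 64.5
0.8 False [-6.875  -1.0596  1.6065] 0.009 65.0
0.68 False [-6.0389 -2.3479  0.3837] 0.0088 65.6
0.57 False [-5.9001 -2.1228 -0.4983] 0.0088 66.1
0.45 False [-5.2897 -1.4118 -0.3168] 0.009 66.6
0.33 False [-5.6496 -2.9357 -0.5931] 0.0094 67.1
0.22 False [-5.1833 -2.6857 -1.7146] 0.0087 67.6
0.1 False [-5.9514 -2.4124 -2.2692] 0.0093 68.1
```

View pics/e1.png

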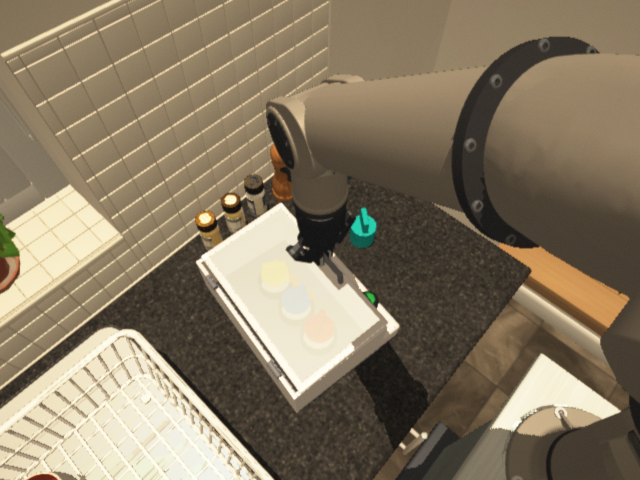

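The cover is nearly shut, with the bar gripped at (335,270). I'll finish the closing, then release and press down to make sure it is closed.

Run:
```python
from pick import *
for f in(.05,0,-.04):
    P,q=pose(H,th,f,AL(f));st=env.movel(P,.03,rot=q[0],stop_force=12)
    s=env.get_state();print(f,st,s["tcp_pos"],s["force"],s["opening"])
    if st:break
env.grip(.05);P=np.array(s["tcp_pos"])
env.movel(P+[0,0,.07],.1,rot=down(np.pi/2-th));env.grip(0,25)
s=env.get_state()
st=env.movel([P[0],P[1],.12+.073],.04,stop_force=12);s=env.get_state();print("push",st,s["tcp_pos"],"tip z",s["tcp_pos"][2]-.073,s["force"])
env.movel([P[0],P[1],.27],.15);away()
for n in("top","side"):
    p,d=camera(n);cv2.imwrite(f"pics/f_{n}.png",p)
    W=cloud(n,d);m=(W[...,2]>.115)&(W[...,0]>.45)&(W[...,0]<.63)&(W[...,1]>.0)&(W[...,1]<.08)&(p.max(-1)<120);print(n,m.sum(),W[m].mean(0),np.percentile(W[m][:,2],[20,50,80]))
print(env.get_state()["time"])
```

```text
0.05 False [0.5403 0.0367 0.2055] [-5.8027 -3.0933 -1.0537] 0.009123508470517676
0 False [0.5399 0.0338 0.197 ] [-6.2153 -3.4753 -1.7152] 0.008831925049647704
-0.04 True [0.5401 0.0332 0.1952] [0.4749 1.0452 4.04  ] 0.008626702192508032
push True [0.5401 0.0331 0.2204] tip z 0.14742562047406438 [-5.0518  1.7933 11.8568]<stdin>:13: RuntimeWarning: Mean of empty slice.
  ret = um.true_divide(
Traceback (most recent call last):
IndexError: index -1 is out of bounds for axis 0 with size 0
```

The fingertips met the bar's top at 0.147 m and held against 12 N, the same height as at the start, so the cover is closed. Next I press the button, with the tool tilted away from the handle so the gripper body clears the bar.

Run:
```python
from pick import *
s=env.get_state();print(s["tcp_pos"],s["opening"],s["time"])
p,d=camera("side");W=cloud("side",d);cv2.imwrite("pics/g_side.png",p)
g=mask(p,"green",120,40)&(W[...,2]>.03)&(W[...,2]<.1);print("green side",g.sum(),np.median(W[g],0))
g2=np.argwhere(g)[:,::-1].mean(0);print(ray("side",[g2],.06))
B=np.array([.4484,.0088,.0]);t=.3
tz=np.array([0,0,-np.cos(t)])+np.sin(t)*EX
ok=False
for sg in(1,-1):
    ty=sg*EY;q=Ro.from_matrix(np.c_[np.cross(ty,tz),ty,tz]).as_quat()[[3,0,1,2]]
    tcp=lambda z:B+.004*EX+[0,0,z]-.073*tz
    try: env.reach(tcp(.15),q);ok=True;break
    except env.PlanningError as e:print(e)
if ok:
    env.movel(tcp(.085),.08,stop_force=10);env.dwell(.2)
    st=env.movel(tcp(.045),.015,stop_force=14);s=env.get_state();tip=s["tcp_pos"]+.073*tz;print("press",st,tip,s["force"],s["time"])
    env.dwell(.4);print(env.get_state()["force"])
```

```text
[ 0.3012 -0.4192  0.3797] -0.0002301757550469453 74.6833
green side 118 [0.4494 0.0058 0.0655]
[[0.4506 0.0032 0.06  ]]
press True [0.4493 0.0128 0.0624] [-4.5238 -2.9283 15.131 ] 79.3917
[-3.1688 -2.6443 13.5714]
```

Run:
```python
from pick import *
p,d=camera("side");W=cloud("side",d)
g=mask(p,"green",120,40)&(W[...,2]>.03)&(W[...,2]<.1);print("pressed",g.sum(),np.median(W[g],0) if g.any() else None)
P=env.get_state()["tcp_pos"];env.movel(P+np.array([0,0,.1]),.1);away();env.dwell(.5)
p,d=camera("side");W=cloud("side",d);cv2.imwrite("pics/h_side.png",p)
g=mask(p,"green",120,40)&(W[...,2]>.03)&(W[...,2]<.1);print("after",g.sum(),np.median(W[g],0));print(env.get_state()["force"])
```

```text
pressed 4 [0.4375 0.0142 0.0672]
after 119 [0.4492 0.0055 0.066 ]
[-0.5013 -0.0821 -0.0166]
```

View pics/h_side.png

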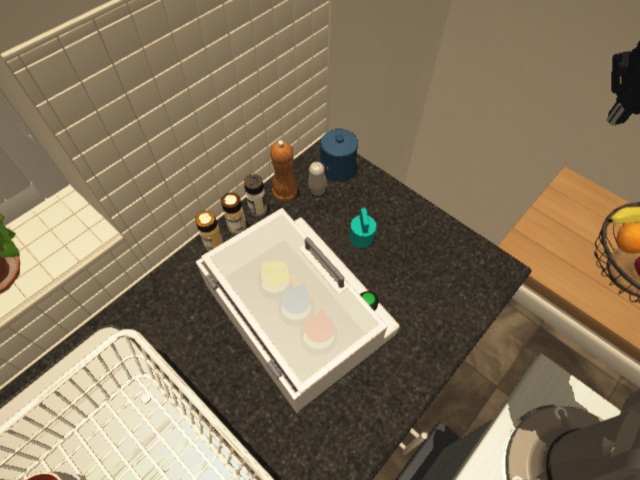

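The cover is closed over the pots, the handle is down at (325,262) and the button is back out at (369,299). I'll press once more in small steps, logging force, to confirm the full 6 mm travel.

Run:
```python
from pick import *
B=np.array([.4488,.0078,.0]);t=.3
tz=np.array([0,0,-np.cos(t)])+np.sin(t)*EX
tcp=lambda z:B+.005*EX+[0,0,z]-.073*tz
for sg in(1,-1):
    ty=sg*EY;q=Ro.from_matrix(np.c_[np.cross(ty,tz),ty,tz]).as_quat()[[3,0,1,2]]
    try: env.reach(tcp(.15),q);break
    except env.PlanningError as e:print(e)
env.movel(tcp(.074),.08);env.dwell(.3);F0=env.get_state()["force"][2]
for z in np.arange(.072,.055,-.001):
    env.movel(tcp(z),.02);env.dwell(.05);s=env.get_state();f=s["force"][2]-F0;print(round((s["tcp_pos"]+.073*tz)[2]-.0033,4),round(f,1))
    if f>18:break
env.dwell(.3);P=env.get_state()["tcp_pos"];env.movel(P+np.array([0,0,.1]),.1);away();env.dwell(.3)
for n in("top","side"):
    p,d=camera(n);W=cloud(n,d);g=mask(p,"green",120,40)&(W[...,2]>.03)&(W[...,2]<.1)&(W[...,0]>.4)&(W[...,0]<.5);print("out",g.sum(),np.median(W[g],0))
print(env.get_state()["time"])
```

```text
0.0686 -1.1
0.0677 -0.7
0.0667 -1.2
0.0658 -0.4
0.0647 1.8
0.0637 2.0
0.0627 1.6
0.0617 2.3
0.0607 3.0
0.0597 4.3
0.0592 10.5
0.0589 19.4
out 117 [0.449  0.0067 0.0665]
out 121 [0.4491 0.0058 0.0661]
95.1667
```

The force log shows spring-like travel of about 6 mm, from 0.065 to 0.059 m, and then the hard stop. The button has come back out, so I'm handing in.

```bash
python3 -c "
from cell import job
print(job.job_done())"
```

```text
the job is handed in; nothing more can be done
None
```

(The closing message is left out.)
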